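# Load the leak-test nest: chamber, spacer, cover disc

### The job

Build up the leak-test stack in the black-jawed nest fixture: first set the aluminium chamber cylinder upright in the pocket, down on the floor, with its brass hose port out through the slot in the split jaw; then lay the clear spacer ring flat on top of it between the jaws, and last the aluminium disc on the ring, grip boss up. Lower each part gently until it rests on the one below, never drop it, and leave the finished stack square in the pocket.

Things in the scene. Friction and masses are not known exactly. Their poses are not given: they have to be found in the camera images.
- pocket (a point): Fixed nest fixture: centre of its pocket's floor (top of a base plate 104 x 84 mm in x, y, 12 mm above the table). Two black jaws on the plate, on the -x and +x sides, form an upright bore of 51 mm diameter round the z axis here, 72 mm high (the top 5 mm is a 45 degree lead-in). Axes: z up, -x points out through the port slot of the front jaw.
- finger_gap (a point): On the bore's axis at the top of the jaws, 72 mm above the pocket's floor; axes as pocket. An open gap between the jaws, 38 mm wide (19 mm either way in x), runs right through along y, down to the plate. It is there for the fingers, which close along this y. The jaws reach 40 mm from here in x and 30 mm in y.
- port_slot (a point): The slot that splits the front (-x) jaw: 18 mm wide in y, open at the top and down to the plate, for the chamber's hose port. This point is in its middle at the jaw's outer face, 40 mm from the bore's axis, 26 mm above the floor; axes as pocket.
- chamber_mid (a point): The body of the stack: a loose upright aluminium cylinder, 47 mm diameter, 51 mm high with the tan rubber pad on its top face, 0.23 kg, with one brass hose port sticking out of its side. This point is on the cylinder's axis, 25 mm above its underside. Axes: z up, -y points along the hose port; grip it across x, on the plain sides.
- port_end (a point): Outer end of the chamber's brass hose port: about 9 mm thick, its tip 35 mm from the cylinder's axis on the chamber's -y side and 26 mm above the underside.
- spacer_mid (a point): The spacer: a loose clear acrylic ring lying flat, 46 mm outside diameter, 12 mm high, 0.02 kg. This point is its centre, 6 mm above its underside. Axes: z along its axis. Hold it by the outside with the fingertips a few mm above its underside, because the chamber it is set on is 1 mm wider.
- cover_grip (a point): The top disc: a loose turned aluminium disc, 46 mm diameter and 10 mm thick, with a round grip boss 20 mm in diameter on its top, 26 mm high in all, 0.07 kg. This point is on the axis in the middle of the boss, 18.5 mm above the disc's underside. Axes: z up, the boss on top.
- chamber: The same aluminium cylinder; origin on its underside, 7 mm from the cylinder's axis toward the hose port; same axes as chamber_mid.
- spacer: The same clear ring; origin at the centre of its underside.
- cover: The same disc with boss; origin at the centre of its underside.
Things that resemble listed ones, but are neither listed nor needed, are in the scene too. There is more than one size of the chamber; the job needs the smaller.

How it is judged:
On the way, in this order (a step that is already met when the one before it is completed fails the run):
1. the chamber stands on the pocket's floor with its port out through the slot (z of chamber_mid in the frame of pocket between 0.022 and 0.028 m and horizontal distance between chamber_mid and pocket below 0.005 m and angle between the z axis of chamber_mid and the z axis of pocket, either way round below 0.06 rad and x of port_end in the frame of pocket below -0.025 m and angle between the y axis of chamber_mid and the x axis of pocket, either way round below 0.2 rad), for 0.2 s.
2. the spacer ring lies flat on the chamber in the pocket (all of step 1 and z of spacer_mid in the frame of pocket between 0.0537 and 0.0597 m and horizontal distance between spacer_mid and pocket below 0.005 m and angle between the z axis of spacer_mid and the z axis of pocket, either way round below 0.06 rad), for 0.2 s.
At the end, for the whole second after the job is handed in: Chamber on the pocket's floor (height within 3 mm), port out through the slot (within 0.2 rad); ring on the chamber and disc on the ring, boss up, each at its height within 3 mm, centred on the pocket within 5 mm and level within 0.06 rad; all at rest (under 0.02 m/s) (all of step 2 and z of cover_grip in the frame of pocket between 0.0782 and 0.0842 m and horizontal distance between cover_grip and pocket below 0.005 m and angle between the z axis of cover_grip and the z axis of pocket, either way round below 0.06 rad and angle between cover_grip's own z axis and vertical below 0.06 rad and linear speed of each of chamber, spacer, cover below 0.02 m/s); the robot touches nothing.
It fails at once if the chamber is dropped: faster than 0.35 m/s within 10 mm of its seat (horizontal distance between chamber_mid and pocket below 0.02 m and z of chamber_mid in the frame of pocket below 0.035 m and linear speed of chamber above 0.35 m/s).
It fails at once if the spacer ring is dropped: faster than 0.35 m/s within 10 mm of its seat (horizontal distance between spacer_mid and pocket below 0.02 m and z of spacer_mid in the frame of pocket below 0.0667 m and linear speed of spacer above 0.35 m/s).
It fails at once if the disc is dropped: faster than 0.35 m/s within 10 mm of its seat (horizontal distance between cover_grip and pocket below 0.02 m and z of cover_grip in the frame of pocket below 0.0912 m and linear speed of cover above 0.35 m/s).
It also fails if it takes over 67 s, if anything falls off the work surface, if the arm or the gripper's body presses on something with over 40 N, if the wrist force passes 120 N, or if a joint passes its speed limit or range.

### The arm

A 6-joint arm with a two-finger parallel gripper is mounted at the origin on a cart in front of the work surface, level with it; the furniture and walls round the work are solid. World frame = base frame: x ahead of the robot, y to its left, z up, the work surface at z = 0. Lengths are in m, angles in rad, forces in N, time in s.
With the tool pointing down it reaches from about 0.375 to 0.9 m from the base axis. Payload 3.1 kg.
Tool frame: the origin (TCP) lies on the centre line of the jaws, within the pads' length; the fingertips stand robot.finger_overhang ahead of it and the grasp point (between the pads) lies 2 mm behind it (robot.finger_overhang is the distance from the TCP to the fingertips, in m); z points along the fingers, y is the direction in which the jaws open and shut (so a half turn about z gives the same grasp; the last joint's range is limited). The gripper opens to 87 mm and grips with 3 to 60 N. Pads are 19 mm wide; open, the fingers measure 117 mm over their backs; the gripper's body (75 mm by 190 mm) begins 51 mm behind the grasp point.
Start: joints at [-1.31, 0.527, 1.433, -0, 1.181, -0.178], TCP at [0.266, -0.566, 0.24] pointing down, gripper open.
Joint ranges: [-3.08, 3.08], [-0.75, 2.2], [0.22, 2.44], [-1.43, 4.57], [0, 2.65], [-2.85, 2.85]. Speed limits (rad/s): [2.79, 2.79, 3.14, 3.14, 3.14, 3.14].

### API

Orientations are given as a unit quaternion [x, y, z, w].
In Python, from rig import robot gives the robot as it stands. The module is installed in compiled form; this text tells all that it offers.
- The arm moves only by the tool step_arm, never from a script. Its arguments are lists of equal length, an entry for each row: "slide": the shift along the tool's x, y, z in mm, a list of three; "twist": the turn about the tool's z in degrees. A call has 1 to 20 rows; each row shifts and turns the commanded pose from where the row before left it, along the tool's axes as they then stand; what a row does not reach is not made up. A row lasts 1/12 s, in which the tool goes at most 41.7 mm and 7.16 degrees, less where a joint would pass 70% of its speed; a pose out of reach is approached as far as the arm can. A call is refused whole if a number of a shift passes 41.7 or a number of a turn 7.16, either way. A call with a gripper value outside its range is refused whole. "jaw" is the finger opening in mm, from 0 to 87, set as the call begins (left out, the last holds). The fingers move at their own pace and stop on an object; "force" is the grip in N (left out, the last holds). Time passes only in rows, so rows that do not move let the fingers close. It gives the time, the measured TCP pose, the force and the opening at its end, in the units of the state.
- robot.get_obs(): the state, without advancing time (a new reading comes with each control period).
- robot.camera(name): name is "scene" or "top"; returns a dict with "color" (480x640x3 uint8, blue, green, red), "depth" (480x640 float32, m along the optical axis (not along the pixel's ray), 0 where there is no reading), "camera_matrix" (3x3 intrinsics, pixels), "k1" (the pictures are not rectified: a ray, as slopes to the right and down, at radius r is drawn at 1 + k1 r^2 times it, then the intrinsics apply), "origin" and "orientation" of the camera in the world. Camera axes: x right, y down, z forward; pixel columns grow to the right and rows downward; lengths in m; the calibration is good to about 2 mm. A picture is of the moment at which its call begins.
- robot.hand_in(): hands the job in, once; it reports no verdict.
The state is a dict: "time": time; "q": joint angles; "joint_velocities": joint speeds; "joint_torque": joint torques, N m; "position": TCP position; "tool_rot": TCP orientation; "ft_force": force on the tool from outside, world axes, zero at the start; "moment": the same for the moment, N m; "grip_width": finger opening in m.
Only numpy, scipy, OpenCV 4.12 (cv2) and the standard library are available. Lean on these libraries where they do the work, as an engineer would, in place of code of your own. Each camera call takes 0.05 s, during which the arm holds its last target.

## Working session

There is one attempt and no reset: what is moved stays moved. The work goes in short steps, Python scripts to look and compute and a tool call to move; the robot and the scene stay as the last step left them, time stands still between calls to the robot, and variables do not carry over. Pictures are saved under pics/ and viewed, and the job is handed in when it is done.

Besides the shell and the picture viewer there is one more tool, called after "Call:" as name([rows], argument=value, ...), one row to a line, values as JSON. step_arm: Moves the arm, as the interface text tells. Its arguments: {"type":"object","properties":{"slide":{"type":"array","items":{"type":"array","items":{"type":"number"}}},"twist":{"type":"array","items":{"type":"number"}},"jaw":{"type":"number"},"force":{"type":"number"}},"required":["slide","twist"]}

```bash
ls; mkdir -p pics; python3 - <<'E'
from rig import robot
import cv2,numpy as np,pickle
o=robot.get_obs(); print({k:np.round(v,3) for k,v in o.items()}); print(robot.finger_overhang)
for n in("scene","top"):
    c=robot.camera(n); cv2.imwrite(f"pics/{n}0.png",c["color"]); pickle.dump(c,open(f"{n}0.pkl","wb"))
    print(n,c["camera_matrix"],c["k1"],c["origin"],c["orientation"])
E
```

```text
pics
{'time': np.float64(0.0), 'q': array([-1.31 ,  0.528,  1.434, -0.   ,  1.181, -0.179]), 'joint_velocities': array([-0.001,  0.001,  0.   ,  0.001, -0.   , -0.001]), 'joint_torque': array([ 1.0000e-03, -4.4005e+01, -1.7659e+01,  6.4000e-02,  5.8000e-02,
       -0.0000e+00]), 'position': array([ 0.265, -0.565,  0.239]), 'tool_rot': array([ 0.976,  0.218, -0.   , -0.001]), 'ft_force': array([-0.244, -0.218,  0.403]), 'moment': array([-0.015, -0.041,  0.027]), 'grip_width': np.float64(0.087)}
0.017
scene [[513.28124856   0.         326.88533311]
 [  0.         513.28124856 247.5800287 ]
 [  0.           0.           1.        ]] -0.14351413936675747 [0.15854641 0.61031847 0.639903  ] [-0.21774124  0.85900706 -0.44623825  0.12476796]
top [[605.79619783   0.         320.92548146]
 [  0.         605.79619783 237.66187787]
 [  0.           0.           1.        ]] -0.12095436556177061 [ 0.33759532 -0.04203518  1.33485759] [ 0.70997145 -0.70074754  0.04935913 -0.04956915]
```

View pics/scene0.png

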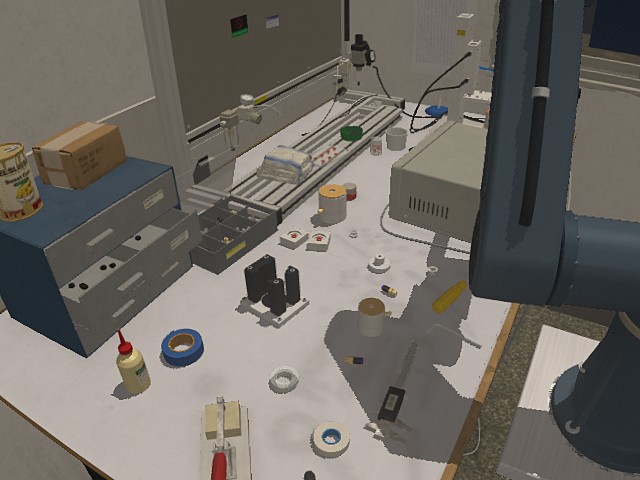

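View pics/top0.png

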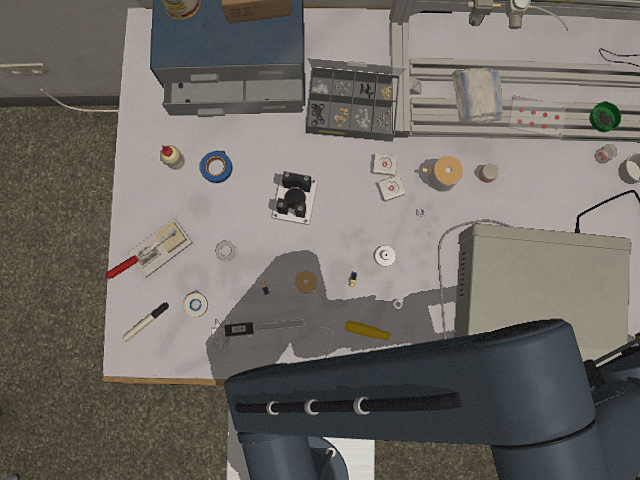

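The chamber candidates in the top view are the tan-topped cylinder at (305,281), which is small, and the one at (447,172), which is visibly larger. The ring is at (225,250) and the blue-cored tape at (195,304) is a decoy. The disc with boss is at (385,256) and the fixture at (293,198). I'll enlarge these to confirm and measure them.

```bash
cat > h.py <<'E'
import cv2,numpy as np,pickle
from scipy.spatial.transform import Rotation as R
def load(n): return pickle.load(open(n+".pkl","rb"))
def rays(c,uv):
    uv=np.asarray(uv,float).reshape(-1,1,2)
    p=cv2.undistortPoints(uv,c["camera_matrix"],np.array([c["k1"],0,0,0.]),None,None,None) if False else cv2.undistortPoints(uv,c["camera_matrix"],np.array([c["k1"],0,0,0.]))
    p=p.reshape(-1,2); d=np.c_[p,np.ones(len(p))]
    return R.from_quat(c["orientation"]).apply(d)
def onz(c,uv,z):
    d=rays(c,uv); o=np.asarray(c["origin"]); return o+d*((z-o[2])/d[:,2])[:,None]
def pts(c,uv):
    uv=np.asarray(uv).reshape(-1,2).astype(int); z=c["depth"][uv[:,1],uv[:,0]]
    return np.asarray(c["origin"])+rays(c,uv)*z[:,None]
def cloud(c):
    v,u=np.mgrid[0:480,0:640]; return pts(c,np.c_[u.ravel(),v.ravel()]).reshape(480,640,3)
def proj(c,P):
    q=R.from_quat(c["orientation"]).inv().apply(np.asarray(P)-c["origin"]); s=q[:,:2]/q[:,2:]
    s=s*(1+c["k1"]*(s**2).sum(1))[:,None]; K=c["camera_matrix"]
    return s*[K[0,0],K[1,1]]+[K[0,2],K[1,2]]
E
python3 - <<'E'
from h import *
t=load("top0");s=load("scene0")
def crop(c,u,v,r=35,S=380): 
    return cv2.resize(c["color"][v-r:v+r,u-r:u+r],(S//1,S//1),interpolation=cv2.INTER_CUBIC)
L=[(305,281),(447,172),(225,250),(385,256),(293,198)]
a=[cv2.resize(crop(t,*p),(260,260)) for p in L]
b=crop(s,371,318); 
a.append(cv2.resize(b,(260,260)))
cv2.imwrite("pics/crops.png",np.vstack([np.hstack(a[:3]),np.hstack(a[3:])]))
L=[(277,290,45),(371,318,35),(284,379,30),(379,263,30),(333,203,30),(331,440,30)]
a=[cv2.resize(crop(s,u,v,r),(260,260)) for u,v,r in L]
cv2.imwrite("pics/crops2.png",np.vstack([np.hstack(a[:3]),np.hstack(a[3:])]))
C=cloud(t)
for n,u,v in [("ch",305,281),("big",447,172),("ring",216,250),("ringr",233,250),("ringc",225,250),("disc",375,256),("boss",385,256),("fix",293,215),("table",330,230)]: print(n,C[v,u].round(4), C[v-1:v+2,u-1:u+2,2].round(3).ravel())
E
```

```text
ch [ 0.4254 -0.0079  0.0502] [0.049 0.048 0.046 0.047 0.05  0.043 0.047 0.048 0.046]
big [ 0.6629 -0.3109  0.0679] [0.065 0.07  0.06  0.071 0.068 0.069 0.071 0.064 0.065]
ring [0.4928 0.1897 0.018 ] [-0.001  0.011  0.01   0.     0.018  0.015  0.001  0.012  0.014]
ringr [0.4939 0.1529 0.0129] [0.012 0.01  0.016 0.009 0.013 0.013 0.009 0.006 0.01 ]
ringc [0.4948 0.1722 0.003 ] [-0.001 -0.    -0.003  0.001  0.003  0.002  0.    -0.002 -0.003]
disc [ 0.485  -0.1599  0.0108] [-0.003  0.011  0.008  0.001  0.011  0.014  0.003  0.008  0.008]
boss [ 0.4838 -0.1806  0.024 ] [0.025 0.023 0.021 0.026 0.024 0.027 0.025 0.027 0.027]
fix [0.5739 0.0222 0.0122] [0.011 0.013 0.012 0.009 0.012 0.009 0.007 0.011 0.015]
table [ 0.5435 -0.0604 -0.0018] [-0.006 -0.005 -0.005  0.002 -0.002 -0.001 -0.002  0.001  0.001]
```

View pics/crops.png

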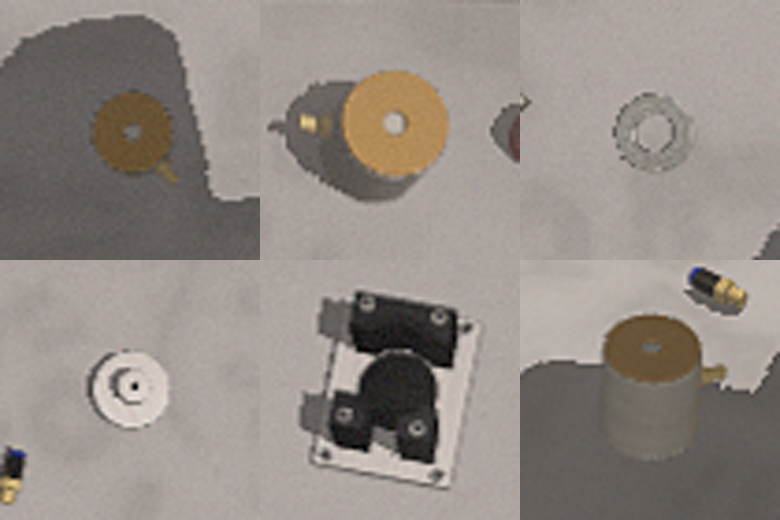

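View pics/crops2.png

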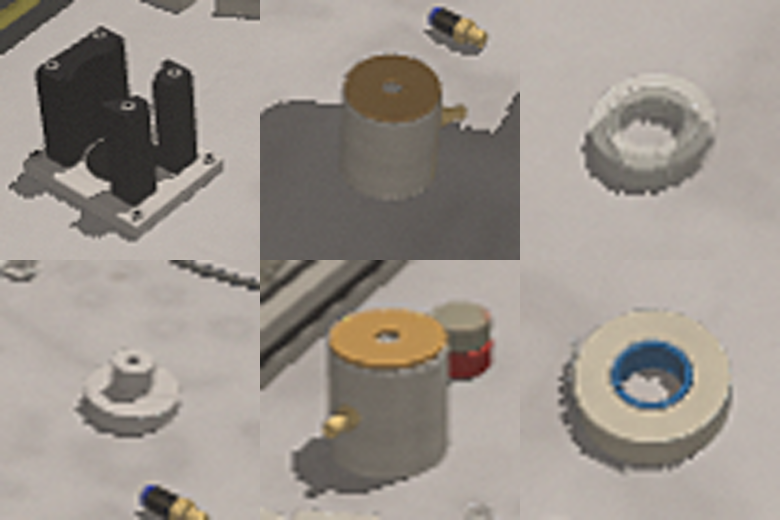

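Confirmed: (305,281) is the small chamber (pad top at z≈0.050, against 0.068 for the large one), (225,250) is the clear ring and (385,256) is the disc. The slot in the fixture faces image-down, which is roughly world -x. Next I'll measure each one in both views.

```bash
cat > m.py <<'E'
from h import *
t=load("top0");s=load("scene0")
def circ(c,cnt,z):
    P=onz(c,cnt.reshape(-1,2),z)[:,:2].astype(np.float32)
    A=np.c_[2*P,np.ones(len(P))]; x=np.linalg.lstsq(A,(P**2).sum(1),rcond=None)[0]
    return x[:2].round(4), round(2*float(np.sqrt(x[2]+x[0]**2+x[1]**2)),4), P
def big(m):
    cs,_=cv2.findContours(m.astype(np.uint8),cv2.RETR_EXTERNAL,cv2.CHAIN_APPROX_NONE); return max(cs,key=cv2.contourArea)
def roi(c,u,v,r):
    m=np.zeros((480,640),bool); m[v-r:v+r,u-r:u+r]=1; return m
E
python3 - <<'E'
from m import *
# tan pads
for c,n,(u,v) in((t,"top",(305,281)),(s,"scene",(371,303))):
    hsv=cv2.cvtColor(c["color"],cv2.COLOR_BGR2HSV)
    m=(hsv[...,0]>8)&(hsv[...,0]<25)&(hsv[...,1]>110)&roi(c,u,v,26)
    cnt=big(m); h=cv2.convexHull(cnt)
    print(n,"pad",circ(c,h,0.051)[:2], cv2.boundingRect(cnt))
    cv2.imwrite(f"pics/pm_{n}.png",cv2.resize((m*255).astype(np.uint8)[v-35:v+35,u-35:u+35],(400,400),interpolation=0))
    print("hsv around port",hsv[v-2:v+20:2,u+4:u+24:2,:2].tolist() if n=="top" else "")
# ring,disc top: local gray
for n,(u,v),r,z in(("ring",(225,250),16,.012),("disc",(385,256),16,.010)):
    g=cv2.cvtColor(t["color"],cv2.COLOR_BGR2LAB)[v-r:v+r,u-r:u+r]
    print(n); print(g[r,:,0]); print(g[:,r,0])
E
```

```text
top pad (array([ 0.425 , -0.0084]), 0.043) (296, 271, 20, 21)
hsv around port [[[16, 125], [17, 123], [17, 133], [16, 114], [165, 21], [0, 20], [8, 11], [3, 17], [10, 13], [17, 14]], [[18, 133], [18, 123], [19, 133], [17, 134], [170, 8], [10, 22], [7, 23], [15, 16], [11, 17], [11, 21]], [[17, 120], [16, 120], [17, 120], [16, 125], [0, 0], [6, 13], [20, 23], [8, 11], [6, 21], [10, 18]], [[17, 125], [19, 130], [17, 121], [18, 90], [150, 3], [17, 18], [30, 5], [21, 19], [12, 17], [14, 17]], [[18, 129], [18, 128], [16, 132], [11, 33], [13, 18], [20, 24], [5, 16], [4, 18], [9, 17], [12, 23]], [[18, 128], [17, 120], [21, 64], [22, 64], [6, 13], [175, 16], [4, 18], [3, 25], [15, 23], [11, 21]], [[16, 96], [23, 39], [18, 104], [19, 107], [162, 13], [10, 16], [15, 17], [12, 14], [25, 20], [4, 21]], [[10, 16], [9, 18], [18, 39], [20, 105], [18, 93], [175, 16], [15, 16], [0, 11], [5, 16], [16, 20]], [[30, 11], [173, 11], [15, 10], [18, 43], [8, 40], [10, 8], [11, 20], [5, 16], [8, 13], [10, 18]], [[173, 21], [4, 18], [11, 21], [175, 15], [20, 15], [15, 21], [19, 29], [0, 14], [13, 20], [16, 23]], [[175, 16], [17, 18], [11, 20], [30, 13], [13, 18], [8, 10], [6, 14], [10, 16], [24, 14], [171, 19]]]
scene pad (array([ 0.4259, -0.0049]), 0.0442) (359, 298, 26, 18)
hsv around port 
ring
[173 172 174 172 178 175  94 154 148 160 151 188 156 173 171 172 170 169
 166 170 173 154 104 152 150 142 157 174 160 168 170 172]
[173 173 173 174 176 179 120 145 147 159 145 147 166 172 172 171 170 165
 165 163 163 168 154 149 140 147 146 144 165 166 159 166]
disc
[166 166 169 174 125  65 198 218 203 205 212 155  73 193 216 213 209 210
 216 216 212 201 206 212 209 213 174 164 165 169 173 172]
[175 173 173 172 175 173 202 202 206 207 172 205 211 221 139 118 209 215
 223 116 202 205 202 206 210 222 132 169 172 176 168 173]
```

```bash
cat > m2.py <<'E'
from m import *
def port():
    hsv=cv2.cvtColor(t["color"],cv2.COLOR_BGR2HSV)
    m=(hsv[...,0]>8)&(hsv[...,0]<28)&(hsv[...,1]>60)&roi(t,305,281,26)
    v,u=np.nonzero(m); P=onz(t,np.c_[u,v],0.027)[:,:2]
    C=onz(t,[[305.5,281.3]],.027) 
    return m,u,v
E
python3 - <<'E'
from m2 import *
m,u,v=port()
C51=np.array([0.425,-0.0084])
# pad covers rays; port pixels: pixels whose hit at z=.051 is >24mm from centre
P51=onz(t,np.c_[u,v],.051)[:,:2]; k=np.linalg.norm(P51-C51,axis=1)>0.0245
P=onz(t,np.c_[u,v],.027)[:,:2][k]; d=P-C51
print("port px",np.c_[u,v][k].tolist())
dm=d.mean(0); print("port dir deg (world yaw of port)",np.degrees(np.arctan2(dm[1],dm[0])), "len max",np.linalg.norm(d,axis=1).max())
# scene port
hsv=cv2.cvtColor(s["color"],cv2.COLOR_BGR2HSV)
ms=(hsv[...,0]>8)&(hsv[...,0]<28)&(hsv[...,1]>80)&roi(s,388,314,12)
v2,u2=np.nonzero(ms); P=onz(s,np.c_[u2,v2],.051)[:,:2]; C2=np.array([.4259,-.0049])
k=(np.linalg.norm(P-C2,axis=1)>.0245)&(u2>384); P=onz(s,np.c_[u2,v2],.0265)[:,:2][k]; dm=(P-C2).mean(0)
print("scene port",np.degrees(np.arctan2(dm[1],dm[0])),k.sum(),np.linalg.norm(P-C2,axis=1).max())
# disc
for c,n,(u,v),r,th in((t,"top",(385,256),16,188),(s,"scene",(379,263),18,190)):
    L=cv2.cvtColor(c["color"],cv2.COLOR_BGR2LAB)[...,0]
    mm=(L>th)&roi(c,u,v,r); cnt=big(mm); print("disc",n,circ(c,cv2.convexHull(cnt),.010)[:2],cv2.boundingRect(cnt))
    if n=="scene": print(L[v-r:v+r:2,u-r:u+r:2])
# ring
L=cv2.cvtColor(t["color"],cv2.COLOR_BGR2LAB)[...,0]
mm=(L<162)&roi(t,225,250,15); cnt=big(cv2.morphologyEx(mm.astype(np.uint8),cv2.MORPH_CLOSE,np.ones((3,3))))
print("ring",circ(t,cv2.convexHull(cnt),.012)[:2],cv2.boundingRect(cnt))
# by depth
Cl=cloud(t); Cs=cloud(s)
for n,x,y,zl,zh,r in(("disc",.484,-.18,.005,.018,.035),("ring",.4945,.171,.006,.03,.035),("boss",.484,-.18,.02,.04,.02)):
    for cn,K in(("top",Cl),("scene",Cs)):
        k=(np.hypot(K[...,0]-x,K[...,1]-y)<r)&(K[...,2]>zl)&(K[...,2]<zh); Q=K[k]
        print(n,cn,k.sum(),Q.mean(0).round(4),((Q.max(0)+Q.min(0))/2).round(4),np.ptp(Q,axis=0).round(4))
# fixture: jaw tops by depth & plate
for cn,K,c in(("top",Cl,t),("scene",Cs,s)):
    k=(np.hypot(K[...,0]-.60,K[...,1]-.02)<.09)&(K[...,2]>.074)&(K[...,2]<.096)
    r=cv2.minAreaRect(K[k][:,:2].astype(np.float32)); print("jaws",cn,k.sum(),np.round(r[0],4),np.round(r[1],4),r[2])
E
```

```text
port px [[314, 289], [315, 289], [313, 290], [314, 290], [315, 290], [312, 291], [313, 291], [314, 291], [315, 291], [312, 292], [313, 292], [314, 292], [315, 292], [316, 292], [314, 293], [315, 293], [316, 293], [317, 293], [315, 294], [316, 294], [317, 294], [316, 295]]
port dir deg (world yaw of port) -136.79707318323452 len max 0.03621393061013735
scene port -135.66474170064993 22 0.03661729531278111
disc top (array([ 0.4866, -0.1824]), 0.0439) (375, 246, 21, 20)
disc scene (array([ 0.4886, -0.1797]), 0.0429) (369, 257, 21, 12)
[[186 186 184 183 184 184 185 186 190 189 187 186 184 184 184 184 186 185]
 [185 185 183 184 186 187 189 187 188 186 184 180 179 181 179 178 183 185]
 [183 184 184 184 188 189 188 187 186 186 185 180 179 181 181 180 184 184]
 [180 180 181 183 186 187 188 188 189 188 186 183 182 180 183 183 186 188]
 [176 176 178 183 186 187 186 187 173 191 192 185 187 187 188 188 187 188]
 [183 179 178 179 182 184 186 196 201 124 190 200 186 187 187 189 186 187]
 [182 183 183 180 177 171 196 149 203 202 202 204 179 184 185 185 187 188]
 [187 187 185 186 183 197 200 115 110
[... 793 characters left out ...]
 (array([0.4881, 0.1662]), 0.0563) (215, 240, 25, 25)
disc top 247 [ 0.4864 -0.1804  0.0096] [ 0.4856 -0.178   0.0111] [0.0485 0.053  0.0121]
disc scene 218 [ 0.4872 -0.1737  0.0095] [ 0.4895 -0.1784  0.0115] [0.0455 0.046  0.0127]
ring top 249 [0.4933 0.1689 0.0113] [0.4939 0.1688 0.0125] [0.0453 0.0451 0.0127]
ring scene 448 [0.4937 0.1723 0.0108] [0.4946 0.1711 0.0102] [0.0466 0.0468 0.0082]
boss top 61 [ 0.4868 -0.1812  0.0255] [ 0.4866 -0.1807  0.0265] [0.0191 0.0179 0.0118]
boss scene 57 [ 0.4885 -0.1784  0.0246] [ 0.4883 -0.1799  0.024 ] [0.0183 0.0204 0.0077]
jaws top 457 [0.6126 0.0202] [0.0599 0.0806] 79.9238052368164
jaws scene 567 [0.6139 0.0209] [0.0622 0.0803] 80.26698303222656
```

```bash
cat > plan.py <<'E'
from h import *
from rig import robot
def pose():
    o=robot.get_obs(); r=R.from_quat(o["tool_rot"]).as_matrix()
    return np.array(o["position"]),r,o
def plan(tgt,psi=None):
    p,r,o=pose(); y=np.degrees(np.arctan2(r[1,1],r[0,1])); d=r.T@(np.asarray(tgt)-p)*1000
    tw=None if psi is None else -((psi-y+90)%180-90)
    print("t %.2f pos %s psi %.2f tilt %.2fdeg slide_tot(mm, tool axes now) %s dist %.1f twist_tot %s grip %.4f F %s"%(o["time"],p.round(4),y,np.degrees(np.arccos(-r[2,2])),d.round(1),np.linalg.norm(d),tw,o["grip_width"],np.round(o["ft_force"],1)))
E
python3 - <<'E'
from plan import *
plan([.4255,-.0067,.20],-46.2)
t=load("top0");K=cloud(t)
for (x0,x1,y0,y1) in [(.25,.5,-.62,-.45),(.25,.5,-.45,-.3),(.3,.5,-.3,-.15),(.35,.5,-.15,.1)]:
    k=(K[...,0]>x0)&(K[...,0]<x1)&(K[...,1]>y0)&(K[...,1]<y1); print(np.sort(K[k][:,2])[[len(K[k])//2,-len(K[k])//20,-1]] if k.any() else None)
s=load("scene0");K=cloud(s)
k=(K[...,0]>.3)&(K[...,0]<.5)&(K[...,1]>-.6)&(K[...,1]<-.35); print(np.percentile(K[k][:,2],[5,50,90]))
# plate
t=load("top0");hsv=cv2.cvtColor(t["color"],cv2.COLOR_BGR2LAB)[...,0]
print(hsv[215,262:325])
E
```

```text
t 0.10 pos [ 0.2654 -0.5652  0.2387] psi -64.86 tilt 0.11deg slide_tot(mm, tool axes now) [ 382.2 -437.4   39.6] dist 582.2 twist_tot -18.657864841465553 grip 0.0869 F [ 1.   0.4 -0.3]
[0.14795524 0.31724452 0.57728217]
[0.14673955 0.67810582 0.7236702 ]
[0.02239091 0.83126126 0.83442603]
[-0.00111729  0.04071415  0.05709307]
[0.00060482 0.14686579 0.14834086]
[176 175 174 174 176 175 176 172 180 141 152 162 109  51  93 175 196 194
 199 202 201 199 204 201 197 200 197 199 198 195 206 157 173 147  15  27
  40  34  36  47  43  40  47 173 205 200 199 205 168 158 178 174 176 173
 176 174 178 172 174 178 173 172 171]
```

Call:
step_arm([
  [24,-27.3,0],
  [24,-27.3,0],
  [24,-27.3,0],
  [24,-27.3,0],
  [24,-27.3,0],
  [24,-27.3,0],
  [24,-27.3,0],
  [24,-27.3,0],
  [24,-27.3,0],
  [24,-27.3,0],
  [24,-27.3,10],
  [24,-27.3,10],
  [24,-27.3,10],
  [24,-27.3,10],
  [23,-27.3,10],
  [23,-28,10],
], twist=[0,0,0,0,0,0,0,0,0,0,0,0,0,0,0,0], jaw=87, force=20)

```text
time: 1.43
position: [0.4256, -0.0057, 0.179]
tool_rot: [0.976, 0.218, 0.0, 0.0]
ft_force: [0.6, 0.4, -0.4]
grip_width: 0.0872
```

Call:
step_arm([
  [0,0,0],
  [0,0,0],
  [0,0,0],
  [0,0,0],
], twist=[-6.2,-6.2,-6.2,0])

```text
time: 1.77
position: [0.4252, -0.0068, 0.1793]
tool_rot: [0.927, 0.374, -0.0, -0.0]
ft_force: [0.0, 0.1, -1.6]
grip_width: 0.0866
```

```bash
python3 - <<'E'
from plan import *
plan([.4255,-.0067,.032],-46.2)
E
```

```text
t 1.77 pos [ 0.4252 -0.0068  0.1793] psi -46.08 tilt 0.05deg slide_tot(mm, tool axes now) [  0.3   0.2 147.3] dist 147.3 twist_tot 0.12214027440508346 grip 0.0866 F [ 0.   0.1 -1.6]
```

Call:
step_arm([
  [0,0,25],
  [0,0,30],
  [0,0,30],
  [0,0,25],
  [0,0,15],
  [0,0,12],
  [0,0,10],
  [0,0,0],
], twist=[0,0,0,0,0,0,0,0])

```text
time: 2.43
position: [0.4247, -0.0075, 0.0309]
tool_rot: [0.929, 0.371, -0.001, -0.001]
ft_force: [0.2, -0.3, -0.4]
grip_width: 0.0871
```

```bash
python3 - <<'E'
from plan import *
plan([.4255,-.0067,.032],-46.2)
c=robot.camera("scene"); cv2.imwrite("pics/s1.png",cv2.resize(c["color"][230:390,260:480],None,fx=3,fy=3)); 
E
```

```text
t 2.43 pos [ 0.4247 -0.0075  0.0309] psi -46.45 tilt 0.19deg slide_tot(mm, tool axes now) [ 1.1 -0.1 -1.1] dist 1.6 twist_tot -0.2549155487073307 grip 0.0871 F [ 0.2 -0.3 -0.4]
```

View pics/s1.png

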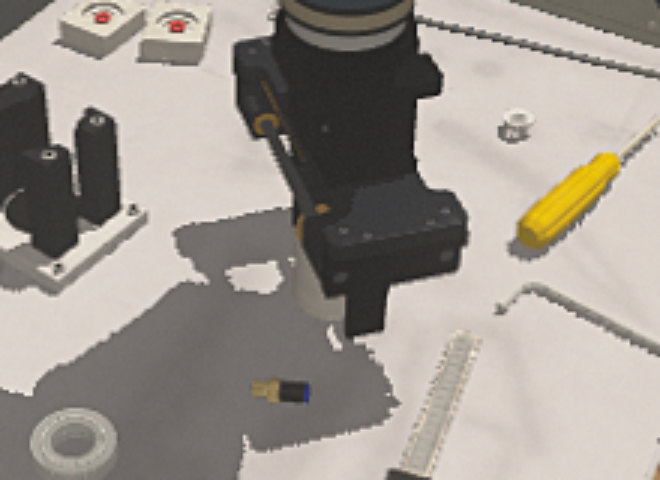

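The crop shows the chamber body between the fingers, at about crop (320,270). I'll close the gripper now.

Call:
step_arm([
  [0,0,0],
  [0,0,0],
  [0,0,0],
  [0,0,0],
  [0,0,0],
  [0,0,0],
], twist=[0,0,0,0,0,0], jaw=44, force=30)

```text
time: 2.98
position: [0.4257, -0.0074, 0.0329]
tool_rot: [0.928, 0.372, 0.0, 0.0]
ft_force: [-0.1, 0.1, 0.1]
grip_width: 0.055
```

Call:
step_arm([
  [0,0,0],
  [0,0,0],
  [0,0,0],
  [0,0,0],
], twist=[0,0,0,0])

```text
time: 3.32
position: [0.4257, -0.0075, 0.0327]
tool_rot: [0.928, 0.372, 0.0, 0.0]
ft_force: [0.1, 0.5, 2.7]
grip_width: 0.0461
```

Call:
step_arm([
  [0,0,0],
  [0,0,-5],
  [0,0,-15],
  [0,0,-20],
  [0,0,-25],
  [0,0,-20],
  [0,0,-15],
  [0,0,-10],
  [0,0,0],
], twist=[0,0,0,0,0,0,0,0,0], jaw=40)

```text
time: 4.07
position: [0.4262, -0.0075, 0.1443]
tool_rot: [0.928, 0.373, 0.001, 0.001]
ft_force: [-0.0, 0.2, -1.4]
grip_width: 0.0461
```

Call:
step_arm([
  [0,0,0],
  [0,0,0],
  [0,0,0],
  [0,0,0],
  [0,0,0],
  [0,0,0],
  [0,0,0],
  [0,0,0],
  [0,0,0],
], twist=[6.7,6.7,6.7,6.7,6.7,6.7,6.7,6.7,0])

```text
time: 4.82
position: [0.4247, -0.0072, 0.1417]
tool_rot: [0.996, -0.087, -0.001, -0.0]
ft_force: [-0.2, 0.2, -1.5]
grip_width: 0.046
```

```bash
python3 - <<'E'
from plan import *
plan([.6133,.0206,.1427],-100)
E
```

```text
t 4.82 pos [ 0.4247 -0.0072  0.1417] psi -99.97 tilt 0.13deg slide_tot(mm, tool axes now) [181.  -60.   -1.4] dist 190.7 twist_tot 0.025181567520547787 grip 0.0460 F [-0.2  0.2 -1.5]
```

Call:
step_arm([
  [10,-3,0],
  [20,-7,0],
  [25,-8,0],
  [25,-8,0],
  [25,-9,0],
  [25,-8,0],
  [20,-7,0],
  [16,-5,0],
  [10,-3,0],
  [5,-2,0],
  [0,0,0],
  [0,0,0],
], twist=[0,0,0,0,0,0,0,0,0,0,0,0])

```text
time: 5.82
position: [0.6134, 0.021, 0.1418]
tool_rot: [0.996, -0.085, -0.001, -0.0]
ft_force: [0.0, 0.8, -2.1]
grip_width: 0.0467
```

```bash
python3 - <<'E'
from plan import *
plan([.6133,.0206,.1427],-100)
for n in("scene","top"):
    c=robot.camera(n); pickle.dump(c,open(f"{n}2.pkl","wb"))
    u,v=(278,260) if n=="scene" else (293,195)
    cv2.imwrite(f"pics/{n}2.png",cv2.resize(c["color"][v-75:v+75,u-90:u+90],None,fx=4,fy=4))
plan([.6133,.0206,.1427],-100)
E
```

```text
t 5.82 pos [0.6134 0.021  0.1418] psi -99.78 tilt 0.12deg slide_tot(mm, tool axes now) [-0.   0.4 -0.9] dist 0.9 twist_tot 0.2191815717718555 grip 0.0467 F [ 0.   0.8 -2.1]
t 5.92 pos [0.6128 0.0208 0.1421] psi -99.83 tilt 0.12deg slide_tot(mm, tool axes now) [ 0.5  0.2 -0.6] dist 0.8 twist_tot 0.1708771557579638 grip 0.0464 F [-0.6  0.3 -1.4]
```

View pics/scene2.png

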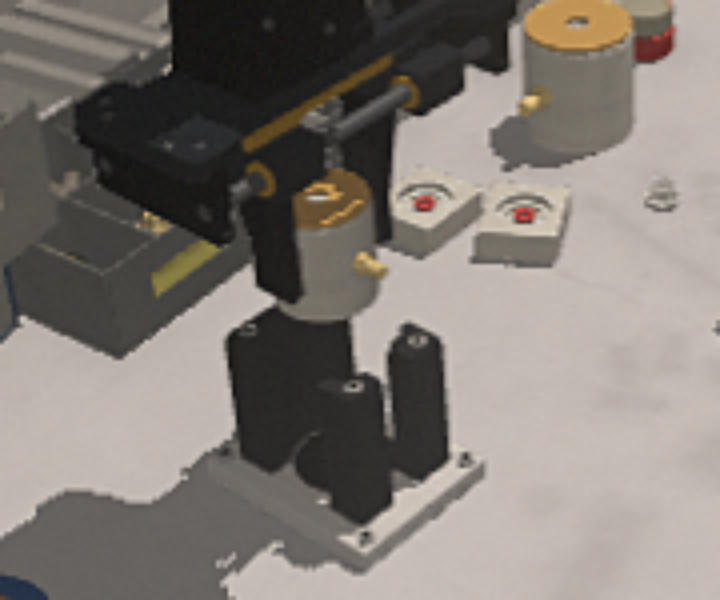

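View pics/top2.png

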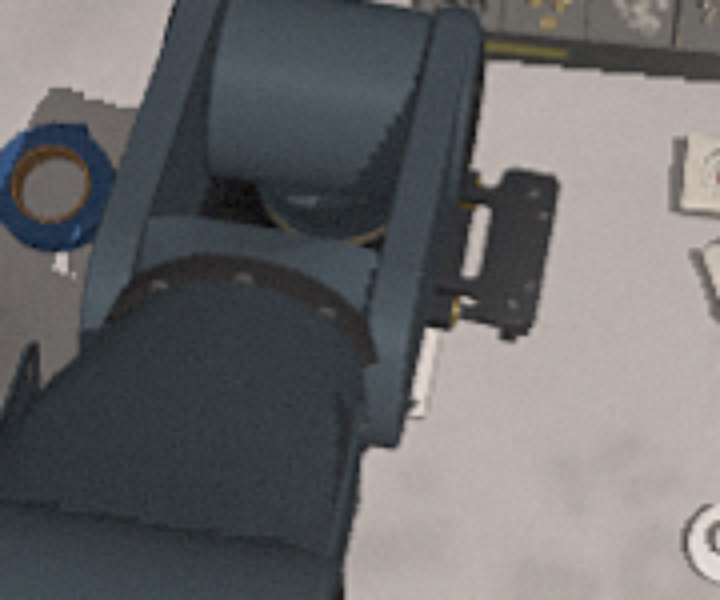

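```bash
python3 - <<'E'
from m import *
s=load("scene2")
hsv=cv2.cvtColor(s["color"],cv2.COLOR_BGR2HSV)
# crop origin (188,185), /4
def px(x,y): return (188+x/4,185+y/4)
m=(hsv[...,0]>8)&(hsv[...,0]<28)&(hsv[...,1]>90)
b=np.zeros_like(m); b[246:258,276:290]=1
v,u=np.nonzero(m&b); print("port px n",len(u),u.min(),u.max(),v.min(),v.max())
zb=.142-.0327
P=onz(s,np.c_[u,v],zb+.026)[:,:2]; print("port mean",P.mean(0),"tip by max u:",P[u>=u.max()-1].mean(0))
b=np.zeros_like(m); b[222:246,258:284]=1
cnt=big(m&b); h=cv2.convexHull(cnt); c,d,Q=circ(s,h,zb+.051); print("pad",c,d,cv2.boundingRect(cnt))
# expected
C=np.array([.613,.0208]); a=np.radians(170); print("exp tip",C+.035*np.array([np.cos(a),np.sin(a)]))
print("proj expected pad circle px range:"); th=np.linspace(0,2*np.pi,60); 
pr=proj(s,np.c_[C[0]+.0235*np.cos(th),C[1]+.0235*np.sin(th),np.full(60,zb+.051)]); print(pr.min(0),pr.max(0))
pr=proj(s,np.c_[C[0]+.0235*np.cos(th),C[1]+.0235*np.sin(th),np.full(60,zb)]); print("bottom",pr.min(0),pr.max(0))
L=cv2.cvtColor(s["color"],cv2.COLOR_BGR2LAB)[...,0]
print(L[255,255:290]); print(L[250:272,272])
E
```

```text
port px n 34 276 283 248 254
port mean [0.58653862 0.02704678] tip by max u: [0.58010223 0.02813043]
pad [0.6083 0.021 ] 0.039 (261, 227, 20, 15)
exp tip [0.57853173 0.02687769]
proj expected pad circle px range:
[254.10861273 225.97311597] [281.46823754 240.98066474]
bottom [257.0047885  249.76918857] [283.48892137 265.31702475]
[ 26  32  31  29  33  33  31  25  76 116 120 118 118 119 115 115 117 115
 114 116 118 116 114 110 112 109 100 124 179 197 193 191 190 192 191]
[115 119 121 118 117 115 117 118 120 120 122 121 119 121 133  42  37  40
  45  43  40  42]
```

The port at (280,251) points out over the slot, and the cylinder's edges match the prediction within a pixel. I'll lower it with force checks.

Call:
step_arm([
  [0,0,10],
  [0,0,10],
  [0,0,6],
  [0,0,5],
  [0,0,5],
  [0,0,5],
  [0,0,0],
], twist=[0,0,0,0,0,0,0])

```text
time: 6.5
position: [0.6134, 0.0208, 0.1003]
tool_rot: [0.996, -0.086, -0.001, -0.0]
ft_force: [-0.3, 0.4, -1.4]
grip_width: 0.0462
```

```bash
python3 - <<'E'
from plan import *
plan([.613,.0206,.0447],-100)
c=robot.camera("scene"); n="scene"; u,v=(278,260)
cv2.imwrite(f"pics/{n}3.png",cv2.resize(c["color"][v-75:v+75,u-90:u+90],None,fx=4,fy=4))
E
```

```text
t 6.50 pos [0.6134 0.0208 0.1003] psi -99.86 tilt 0.13deg slide_tot(mm, tool axes now) [-0.2  0.2 55.6] dist 55.6 twist_tot 0.14025733663116569 grip 0.0462 F [-0.3  0.4 -1.4]
```

View pics/scene3.png

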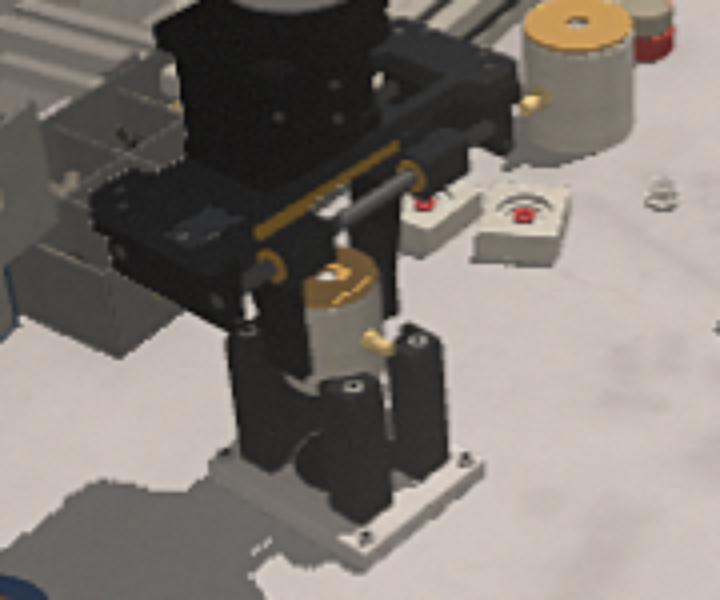

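Call:
step_arm([
  [0,0,5],
  [0,0,5],
  [0,0,5],
  [0,0,5],
  [0,0,5],
  [0,0,5],
  [0,0,5],
  [0,0,5],
  [0,0,5],
  [0,0,3],
  [0,0,2],
  [0,0,0],
], twist=[0,0,0,0,0,0,0,0,0,0,0,0])

```text
time: 7.55
position: [0.6138, 0.0208, 0.051]
tool_rot: [0.996, -0.086, -0.0, -0.0]
ft_force: [0.1, -0.6, -1.8]
grip_width: 0.0468
```

Call:
step_arm([
  [0,0,1.5],
  [0,0,1.5],
  [0,0,1],
  [0,0,0.5],
  [0,0,0],
], twist=[0,0,0,0,0])

```text
time: 7.97
position: [0.614, 0.0207, 0.047]
tool_rot: [0.996, -0.086, -0.0, -0.0]
ft_force: [0.3, -0.9, -2.1]
grip_width: 0.0466
```

Call:
step_arm([
  [0,0,0.5],
  [0,0,0.5],
  [0,0,0],
], twist=[0,0,0])

```text
time: 8.22
position: [0.6141, 0.0207, 0.046]
tool_rot: [0.996, -0.086, 0.0, -0.0]
ft_force: [-0.2, -0.0, -1.8]
grip_width: 0.0464
```

Call:
step_arm([
  [0,0,0.5],
  [0,0,0.5],
  [0,0,0],
], twist=[0,0,0])

```text
time: 8.47
position: [0.614, 0.0207, 0.0449]
tool_rot: [0.996, -0.086, -0.0, -0.0]
ft_force: [-0.9, 0.0, -0.7]
grip_width: 0.0467
```

Call:
step_arm([
  [0,0,0.4],
  [0,0,0.4],
  [0,0,0],
], twist=[0,0,0])

```text
time: 8.72
position: [0.6141, 0.0207, 0.0448]
tool_rot: [0.996, -0.086, 0.0, 0.0]
ft_force: [-1.6, -0.0, 2.5]
grip_width: 0.0465
```

Contact came at TCP z 0.0448 (predicted 0.0447) with force rising to +2.5 N. I'll release and back off.

Call:
step_arm([
  [0,0,0],
  [0,0,0],
  [0,0,0],
  [0,0,0],
  [0,0,0],
], twist=[0,0,0,0,0], jaw=66)

```text
time: 9.13
position: [0.6142, 0.0207, 0.0442]
tool_rot: [0.996, -0.086, 0.0, -0.0]
ft_force: [-1.2, -0.5, -0.6]
grip_width: 0.0643
```

Call:
step_arm([
  [0,0,-5],
  [0,0,-15],
  [0,0,-25],
  [0,0,-25],
  [0,0,-20],
  [0,0,-20],
  [0,0,-10],
  [0,0,0],
], twist=[0,0,0,0,0,0,0,0])

```text
time: 9.8
position: [0.6158, 0.0205, 0.1671]
tool_rot: [0.996, -0.086, 0.003, 0.0]
ft_force: [0.3, 0.4, -0.2]
grip_width: 0.0658
```

```bash
python3 - <<'E'
from plan import *
plan([.494,.170,.09],-100)
c=robot.camera("scene"); n="scene"; u,v=(278,280)
cv2.imwrite(f"pics/{n}4.png",cv2.resize(c["color"][v-75:v+75,u-90:u+90],None,fx=4,fy=4))
E
```

```text
t 9.80 pos [0.6158 0.0205 0.1671] psi -99.85 tilt 0.34deg slide_tot(mm, tool axes now) [-146.1 -126.4   76.3] dist 207.7 twist_tot 0.1477011038157201 grip 0.0658 F [ 0.3  0.4 -0.2]
```

View pics/scene4.png

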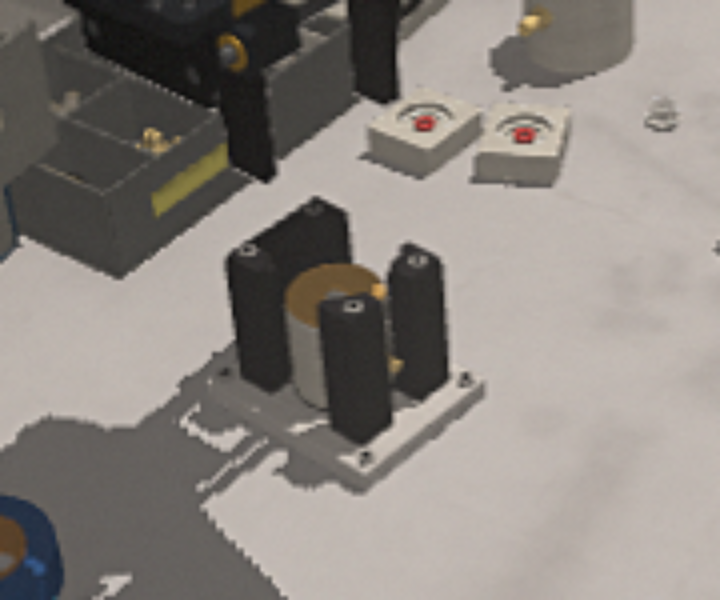

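The chamber is seated with its port at crop (395,365), in the slot. Next is the ring.

Call:
step_arm([
  [-10,-8,0],
  [-18,-16,0],
  [-22,-20,0],
  [-24,-20,5],
  [-22,-20,15],
  [-20,-18,20],
  [-16,-14,20],
  [-9,-6,12],
  [-5,-4,5],
  [0,0,0],
  [0,0,0],
], twist=[0,0,0,0,0,0,0,0,0,0,0], jaw=78)

```text
time: 10.77
position: [0.4915, 0.17, 0.0867]
tool_rot: [0.996, -0.086, -0.0, 0.0]
ft_force: [0.2, -0.2, 0.4]
grip_width: 0.078
```

```bash
python3 - <<'E'
from plan import *
c=robot.camera("scene"); n="scene"; u,v=(284,350)
cv2.imwrite(f"pics/{n}5.png",cv2.resize(c["color"][v-75:v+75,u-90:u+90],None,fx=4,fy=4))
plan([.494,.170,.0205],-100)
E
```

```text
t 10.82 pos [0.4926 0.1697 0.0874] psi -99.87 tilt 0.06deg slide_tot(mm, tool axes now) [ 1.2 -0.5 66.9] dist 66.9 twist_tot 0.13083791012221013 grip 0.0780 F [0.1 0.2 0. ]
```

View pics/scene5.png

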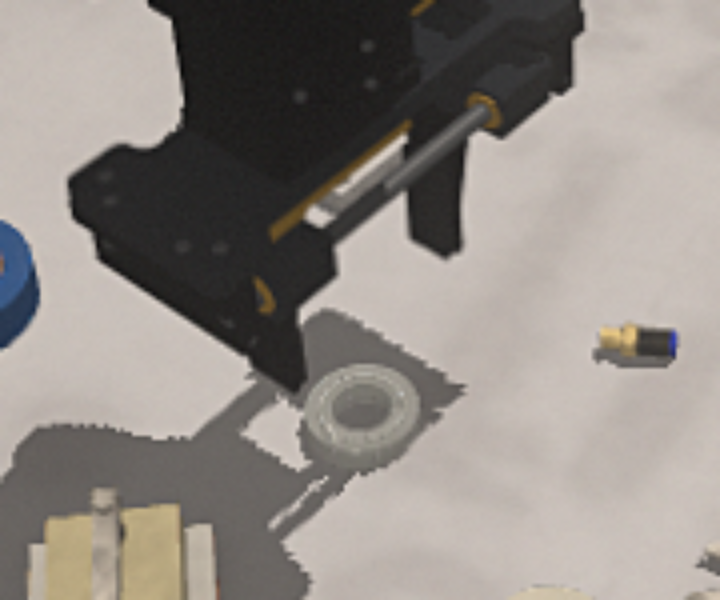

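Call:
step_arm([
  [1,0,10],
  [0,0,15],
  [0,0,15],
  [0,0,12],
  [0,0,8],
  [0,0,5],
  [0,0,2],
  [0,0,0],
  [0,0,0],
], twist=[0,0,0,0,0,0,0,0,0])

```text
time: 11.57
position: [0.4933, 0.1696, 0.0206]
tool_rot: [0.996, -0.086, 0.0, -0.0]
ft_force: [0.4, 0.4, -0.2]
grip_width: 0.0778
```

```bash
python3 - <<'E'
from plan import *
c=robot.camera("scene"); n="scene"; u,v=(284,350)
cv2.imwrite(f"pics/{n}6.png",cv2.resize(c["color"][v-75:v+75,u-90:u+90],None,fx=4,fy=4))
plan([.494,.170,.0205],-100)
print(onz(c,[[284.75,376.2]],.012))
E
```

```text
t 11.62 pos [0.4933 0.1697 0.0208] psi -99.87 tilt 0.07deg slide_tot(mm, tool axes now) [ 0.6 -0.4  0.3] dist 0.8 twist_tot 0.13438766092018284 grip 0.0782 F [0.5 0.6 0.4]
[[0.49372715 0.17081493 0.012     ]]
```

View pics/scene6.png

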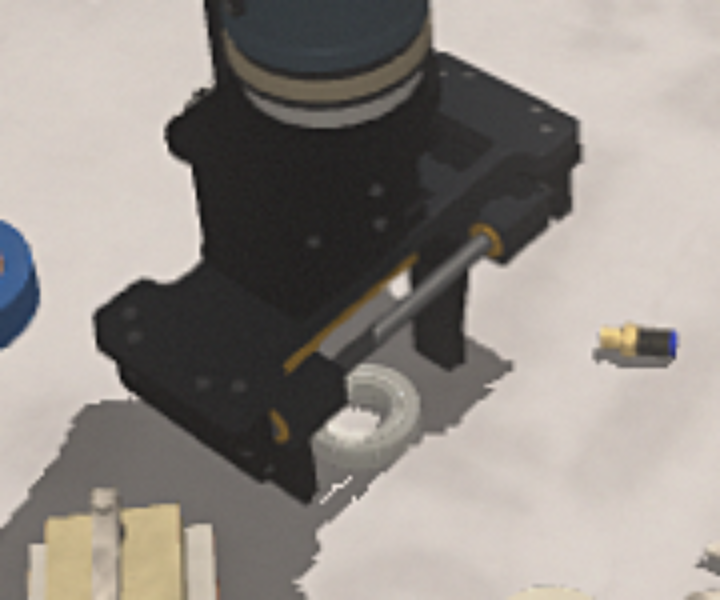

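The ring at crop (365,415) sits between the fingers. I'll close gently.

Call:
step_arm([
  [0,0,0],
  [0,0,0],
  [0,0,0],
  [0,0,0],
  [0,0,0],
  [0,0,0],
  [0,0,0],
  [0,0,0],
  [0,0,0],
  [0,0,0],
], twist=[0,0,0,0,0,0,0,0,0,0], jaw=42, force=10)

```text
time: 12.45
position: [0.4928, 0.1697, 0.0203]
tool_rot: [0.996, -0.086, 0.0, -0.0]
ft_force: [0.0, 0.3, 2.8]
grip_width: 0.0454
```

Call:
step_arm([
  [0,0,-3],
  [0,0,-8],
  [0,0,-15],
  [0,0,-20],
  [0,0,-25],
  [0,0,-25],
  [0,0,-15],
  [0,0,-8],
  [0,0,0],
], twist=[0,0,0,0,0,0,0,0,0])

```text
time: 13.2
position: [0.4939, 0.1699, 0.1414]
tool_rot: [0.996, -0.086, 0.002, -0.0]
ft_force: [0.4, 0.5, 0.7]
grip_width: 0.0451
```

```bash
python3 - <<'E'
from plan import *
c=robot.camera("scene"); n="scene"; u,v=(284,320)
cv2.imwrite(f"pics/{n}7.png",cv2.resize(c["color"][v-75:v+75,u-90:u+90],None,fx=4,fy=4))
plan([.613,.0207,.14],-100)
E
```

```text
t 13.25 pos [0.4931 0.1697 0.1401] psi -99.86 tilt 0.11deg slide_tot(mm, tool axes now) [143.6 126.3   0.3] dist 191.2 twist_tot 0.14329621702141537 grip 0.0449 F [-0.6  0.  -0.6]
```

View pics/scene7.png

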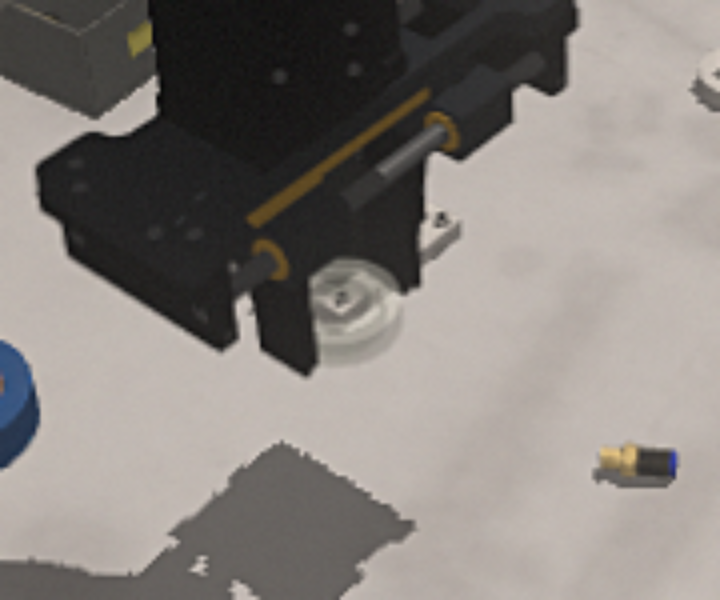

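```bash
python3 - <<'E'
from plan import *
s=load("scene0"); th=np.linspace(0,2*np.pi,180)
for z in(.120,.132):
    pr=proj(s,np.c_[.4935+.023*np.cos(th),.1697+.023*np.sin(th),np.full(180,z)]); print(pr.min(0),pr.max(0))
E
```

```text
[264.37780387 315.87546727] [295.79057356 337.66251309]
[263.60337036 309.88243652] [295.32202695 331.59726524]
```

Call:
step_arm([
  [8,7,0],
  [16,14,0],
  [20,18,0],
  [22,19,0],
  [22,20,0],
  [20,18,0],
  [16,14,0],
  [10,9,0],
  [6,5,0],
  [3,2,0],
  [0,0,0],
  [0,0,0],
], twist=[0,0,0,0,0,0,0,0,0,0,0,0])

```text
time: 14.25
position: [0.6111, 0.0219, 0.1387]
tool_rot: [0.996, -0.086, -0.001, -0.0]
ft_force: [-0.1, 1.2, 1.0]
grip_width: 0.0455
```

```bash
python3 - <<'E'
from plan import *
c=robot.camera("scene"); n="scene"; u,v=(278,260); pickle.dump(c,open("scene8.pkl","wb"))
cv2.imwrite(f"pics/{n}8.png",cv2.resize(c["color"][v-75:v+75,u-90:u+90],None,fx=4,fy=4))
plan([.613,.0207,.14],-100)
E
```

```text
t 14.30 pos [0.611  0.0221 0.1389] psi -99.80 tilt 0.10deg slide_tot(mm, tool axes now) [ 2.2  1.1 -1.1] dist 2.7 twist_tot 0.20298958408554313 grip 0.0445 F [ 0.2 -0.2 -0.1]
```

View pics/scene8.png

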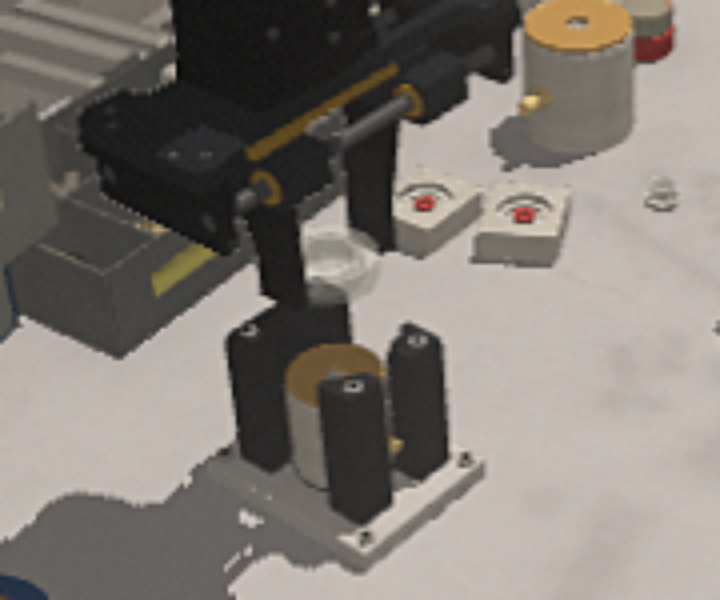

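```bash
python3 - <<'E'
from plan import *
s=load("scene8"); th=np.linspace(0,2*np.pi,180)
for nm,C,r,z in(("pad",(.613,.0207),.0235,.063),("ringtop",(.611,.0221),.023,.1305),("ringbot",(.611,.0221),.023,.1185)):
    pr=proj(s,np.c_[C[0]+r*np.cos(th),C[1]+r*np.sin(th),np.full(180,z)]); print(nm,(pr.min(0)-[188,185])*4,(pr.max(0)-[188,185])*4)
print(proj(s,[[.613,.0207,.063],[.611,.0207,.063],[.613,.0227,.063]])*4)
E
```

```text
pad [286.169039   340.35310017] [389.06670147 404.09736093]
ringtop [274.40928532 223.44730359] [379.71183089 283.7501642 ]
ringbot [277.09036943 245.58792151] [381.59084948 306.36304342]
[[1089.63011054 1111.58494214]
 [1093.26425244 1112.84888349]
 [1087.17933461 1113.98806579]]
```

Both the held ring (right edge crop 381) and the seated pad (286–387) match prediction to about 1 mm. I'll centre it and lower.

Call:
step_arm([
  [2,1,0],
  [0,0,8],
  [0,0,8],
  [0,0,8],
  [0,0,6],
  [0,0,5],
  [0,0,5],
  [0,0,4],
  [0,0,4],
  [0,0,0],
  [0,0,0],
], twist=[0,0,0,0,0,0,0,0,0,0,0])

```text
time: 15.22
position: [0.6139, 0.0197, 0.0911]
tool_rot: [0.996, -0.086, -0.0, -0.0]
ft_force: [-0.2, 0.9, -0.6]
grip_width: 0.0456
```

```bash
python3 - <<'E'
from plan import *
plan([.613,.0207,.083],-100)
E
```

```text
t 15.22 pos [0.6139 0.0197 0.0911] psi -99.86 tilt 0.02deg slide_tot(mm, tool axes now) [-1.  -0.8  8.1] dist 8.2 twist_tot 0.137923381716206 grip 0.0456 F [-0.2  0.9 -0.6]
```

Call:
step_arm([
  [-0.7,-0.6,1.5],
  [0,0,1.5],
  [0,0,1.5],
  [0,0,1],
  [0,0,1],
  [0,0,0],
], twist=[0,0,0,0,0,0])

```text
time: 15.72
position: [0.6132, 0.0205, 0.0846]
tool_rot: [0.996, -0.086, -0.0, -0.0]
ft_force: [0.5, -0.9, 0.2]
grip_width: 0.0452
```

Call:
step_arm([
  [0,0,0.5],
  [0,0,0.4],
  [0,0,0],
], twist=[0,0,0])

```text
time: 15.97
position: [0.6133, 0.0204, 0.0838]
tool_rot: [0.996, -0.086, -0.0, -0.0]
ft_force: [-0.3, -0.3, -0.0]
grip_width: 0.0454
```

Call:
step_arm([
  [0,0,0.4],
  [0,0,0.4],
  [0,0,0],
], twist=[0,0,0])

```text
time: 16.22
position: [0.6133, 0.0204, 0.083]
tool_rot: [0.996, -0.086, -0.0, -0.0]
ft_force: [0.3, -0.3, -0.5]
grip_width: 0.045
```

Call:
step_arm([
  [0,0,0.3],
  [0,0,0.3],
  [0,0,0],
], twist=[0,0,0])

```text
time: 16.47
position: [0.6134, 0.0204, 0.0829]
tool_rot: [0.996, -0.086, 0.0, 0.0]
ft_force: [-0.4, 0.1, 3.8]
grip_width: 0.0453
```

Contact came at 0.083 as predicted, at 3.8 N. I'll release.

Call:
step_arm([
  [0,0,0],
  [0,0,0],
  [0,0,0],
  [0,0,0],
  [0,0,0],
], twist=[0,0,0,0,0], jaw=64)

```text
time: 16.88
position: [0.6133, 0.0204, 0.0822]
tool_rot: [0.996, -0.086, -0.0, -0.0]
ft_force: [0.6, -0.3, 0.2]
grip_width: 0.0626
```

Call:
step_arm([
  [0,0,-5],
  [0,0,-15],
  [0,0,-25],
  [0,0,-20],
  [0,0,-10],
  [0,0,0],
], twist=[0,0,0,0,0,0])

```text
time: 17.38
position: [0.6152, 0.0202, 0.1603]
tool_rot: [0.996, -0.086, 0.003, 0.0]
ft_force: [0.3, 0.1, -0.2]
grip_width: 0.0638
```

```bash
python3 - <<'E'
from plan import *
c=robot.camera("scene"); n="scene"; u,v=(278,260); pickle.dump(c,open("scene9.pkl","wb"))
cv2.imwrite(f"pics/{n}9.png",cv2.resize(c["color"][v-75:v+75,u-90:u+90],None,fx=4,fy=4))
plan([.4872,-.1810,.12],-100)
E
```

```text
t 17.43 pos [0.614  0.0203 0.1586] psi -99.86 tilt 0.16deg slide_tot(mm, tool axes now) [-90.6 220.1  38.4] dist 241.1 twist_tot 0.1434522419157247 grip 0.0639 F [ 0.1 -0.1  0.1]
```

View pics/scene9.png

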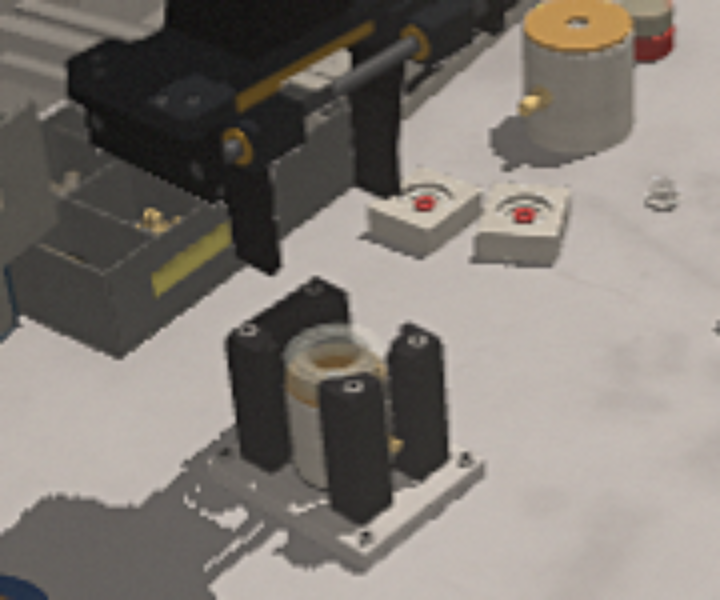

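The ring lies flat on the pad at crop (335,352). Now for the disc.

Call:
step_arm([
  [-4,10,0],
  [-9,22,0],
  [-12,30,0],
  [-14,34,0],
  [-14,34,5],
  [-13,30,10],
  [-10,25,15],
  [-7,18,15],
  [-5,11,10],
  [-2,6,5],
  [0,0,0],
  [0,0,0],
], twist=[0,0,0,0,0,0,0,0,0,0,0,0], jaw=60)

```text
time: 18.43
position: [0.4864, -0.1808, 0.0968]
tool_rot: [0.996, -0.086, -0.001, -0.001]
ft_force: [0.2, 0.2, -0.1]
grip_width: 0.0598
```

```bash
python3 - <<'E'
from plan import *
c=robot.camera("scene"); n="scene"; u,v=(379,250); pickle.dump(c,open("scene10.pkl","wb"))
cv2.imwrite(f"pics/{n}10.png",cv2.resize(c["color"][v-75:v+75,u-90:u+90],None,fx=4,fy=4))
plan([.4875,-.1805,.029],-100)
E
```

```text
t 18.48 pos [ 0.4871 -0.1806  0.0973] psi -99.85 tilt 0.03deg slide_tot(mm, tool axes now) [ 0.4 -0.1 68.3] dist 68.3 twist_tot 0.1466801413057368 grip 0.0601 F [ 1.3  0.1 -0.5]
```

View pics/scene10.png

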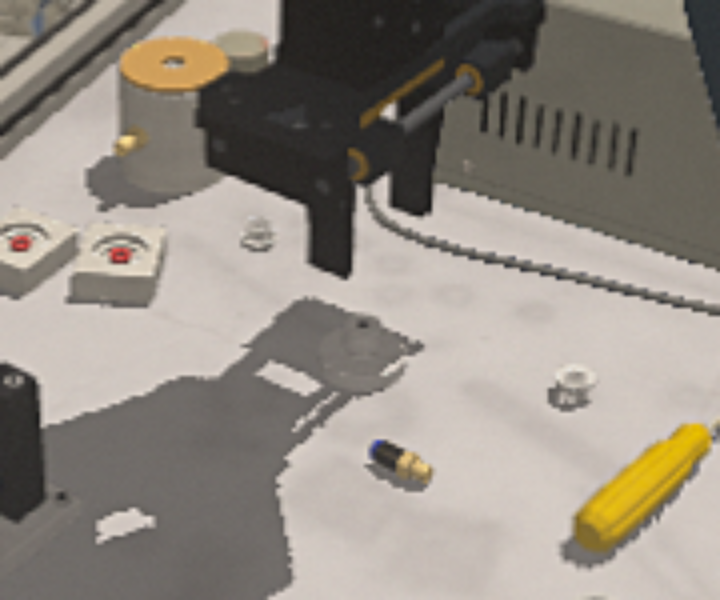

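Call:
step_arm([
  [0,0,10],
  [0,0,15],
  [0,0,15],
  [0,0,12],
  [0,0,8],
  [0,0,5],
  [0,0,2.5],
  [0,0,0],
  [0,0,0],
], twist=[0,0,0,0,0,0,0,0,0])

```text
time: 19.23
position: [0.4874, -0.1809, 0.0302]
tool_rot: [0.996, -0.086, 0.0, 0.0]
ft_force: [0.3, -0.0, 0.7]
grip_width: 0.0601
```

```bash
python3 - <<'E'
from plan import *
c=robot.camera("scene"); n="scene"; u,v=(379,250)
cv2.imwrite(f"pics/{n}11.png",cv2.resize(c["color"][v-75:v+75,u-90:u+90],None,fx=4,fy=4))
plan([.4875,-.1805,.029],-100)
E
```

```text
t 19.28 pos [ 0.4874 -0.181   0.0304] psi -99.85 tilt 0.07deg slide_tot(mm, tool axes now) [-0.  -0.5  1.4] dist 1.5 twist_tot 0.15446881122879574 grip 0.0599 F [-0.5 -0.5  0.2]
```

View pics/scene11.png

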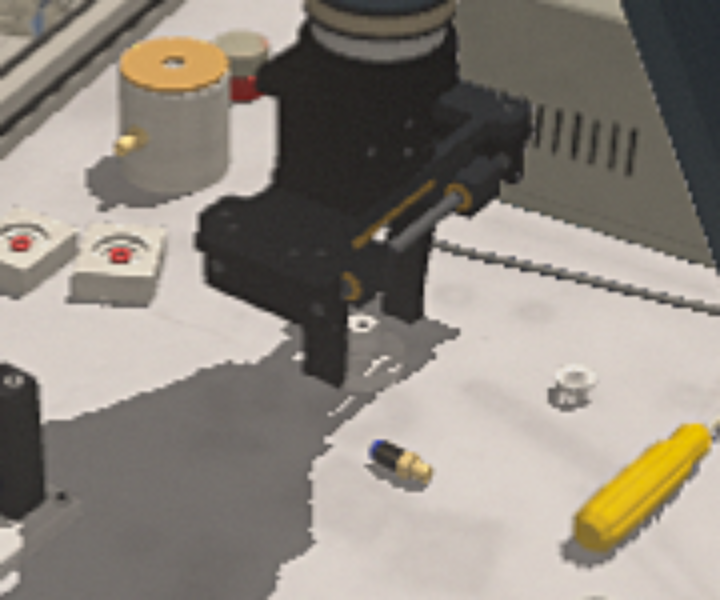

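The boss at crop (362,325) is between the fingers. I'll close on it.

Call:
step_arm([
  [0,0,1],
  [0,0,0],
  [0,0,0],
  [0,0,0],
  [0,0,0],
  [0,0,0],
  [0,0,0],
  [0,0,0],
  [0,0,0],
  [0,0,0],
  [0,0,0],
  [0,0,0],
], twist=[0,0,0,0,0,0,0,0,0,0,0,0], jaw=14, force=20)

```text
time: 20.28
position: [0.487, -0.1809, 0.029]
tool_rot: [0.996, -0.086, 0.0, 0.0]
ft_force: [0.0, -0.8, 0.9]
grip_width: 0.0183
```

Call:
step_arm([
  [0,0,0],
  [0,0,-3],
  [0,0,-8],
  [0,0,-15],
  [0,0,-20],
  [0,0,-25],
  [0,0,-25],
  [0,0,-20],
  [0,0,-8],
  [0,0,-4],
  [0,0,0],
], twist=[0,0,0,0,0,0,0,0,0,0,0])

```text
time: 21.2
position: [0.4871, -0.1809, 0.1576]
tool_rot: [0.996, -0.086, 0.001, 0.0]
ft_force: [0.7, 0.7, -1.6]
grip_width: 0.0181
```

```bash
python3 - <<'E'
from plan import *
c=robot.camera("scene"); n="scene"; u,v=(379,220); pickle.dump(c,open("scene12.pkl","wb"))
cv2.imwrite(f"pics/{n}12.png",cv2.resize(c["color"][v-75:v+75,u-90:u+90],None,fx=4,fy=4))
plan([.613,.0207,.155],-100)
E
```

```text
t 21.25 pos [ 0.4866 -0.1807  0.1567] psi -99.86 tilt 0.04deg slide_tot(mm, tool axes now) [  90.  -220.     1.7] dist 237.7 twist_tot 0.14165723419714027 grip 0.0183 F [-0.2  0.7 -1.4]
```

View pics/scene12.png

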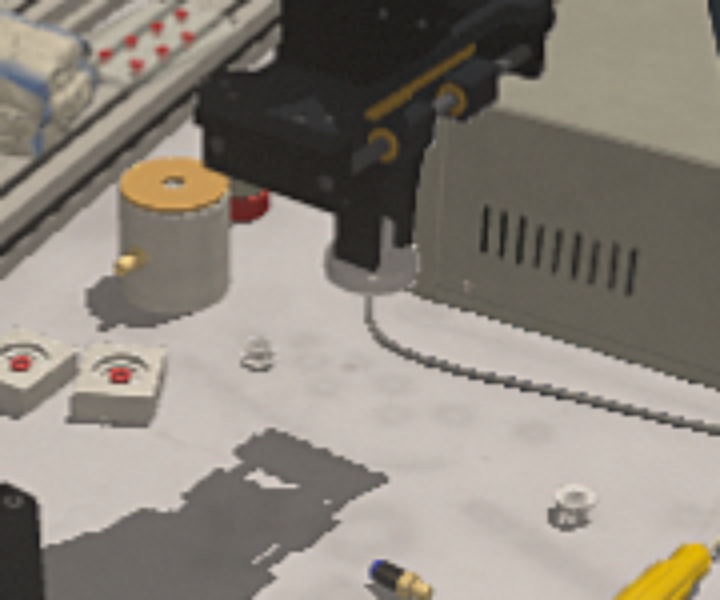

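```bash
python3 - <<'E'
from plan import *
s=load("scene12"); th=np.linspace(0,2*np.pi,180); C=(.487,-.1808)
for z in(.1567-.029,.1567-.019):
    pr=proj(s,np.c_[C[0]+.023*np.cos(th),C[1]+.023*np.sin(th),np.full(180,z)]); print((pr.min(0)-[289,145])*4,(pr.max(0)-[289,145])*4)
E
```

```text
[325.73472749 248.02652922] [421.06808058 297.0586072 ]
[326.29344476 230.38359545] [422.16255025 278.9898053 ]
```

Call:
step_arm([
  [4,-10,0],
  [9,-22,0],
  [12,-30,0],
  [14,-34,0],
  [14,-34,0],
  [13,-30,0],
  [10,-25,0],
  [7,-18,0],
  [5,-11,0],
  [2,-6,0],
  [0,0,0],
  [0,0,0],
  [0,0,0],
], twist=[0,0,0,0,0,0,0,0,0,0,0,0,0])

```text
time: 22.33
position: [0.6125, 0.0195, 0.1566]
tool_rot: [0.996, -0.087, -0.001, 0.0]
ft_force: [0.3, 0.5, -0.6]
grip_width: 0.0181
```

```bash
python3 - <<'E'
from plan import *
c=robot.camera("scene"); n="scene"; u,v=(278,260); pickle.dump(c,open("scene13.pkl","wb"))
cv2.imwrite(f"pics/{n}13.png",cv2.resize(c["color"][v-75:v+75,u-90:u+90],None,fx=4,fy=4))
plan([.613,.0207,.155],-100); p,_,_=pose()
th=np.linspace(0,2*np.pi,180)
for nm,C,r,z in (("disc bot",p[:2],.023,p[2]-.029),("disc top",p[:2],.023,p[2]-.019),("ring top",(.613,.0207),.023,.0747)):
    pr=proj(c,np.c_[C[0]+r*np.cos(th),C[1]+r*np.sin(th),np.full(180,z)]); print(nm,(pr.min(0)-[188,185])*4,(pr.max(0)-[188,185])*4)
E
```

```text
t 22.38 pos [0.6126 0.0193 0.1568] psi -99.95 tilt 0.06deg slide_tot(mm, tool axes now) [ 0.1 -1.4  1.8] dist 2.3 twist_tot 0.05276493032721419 grip 0.0183 F [-0.3 -0.2 -0.9]
disc bot [275.65524715 224.48803489] [380.46563685 284.5477627 ]
disc top [273.41531581 205.87792954] [378.89447471 265.52730142]
ring top [284.78316284 320.86504955] [386.22977833 382.90469177]
```

View pics/scene13.png

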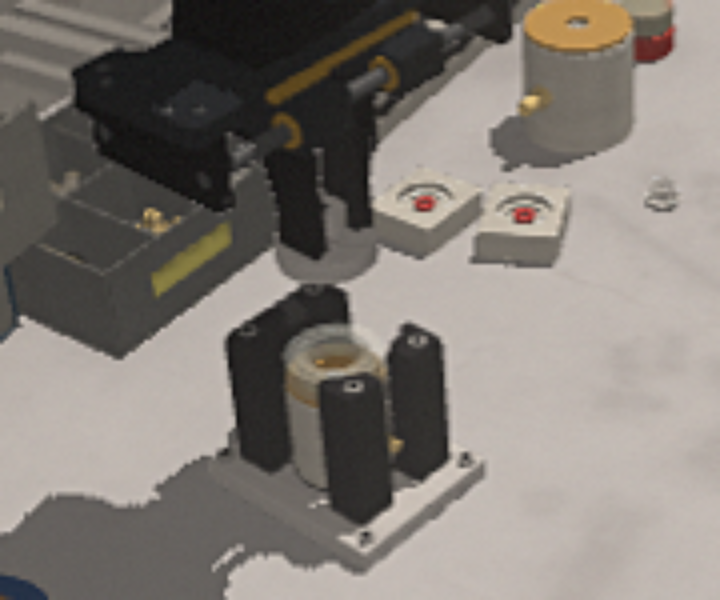

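Call:
step_arm([
  [0.3,-1.3,0],
  [0,0,8],
  [0,0,8],
  [0,0,8],
  [0,0,6],
  [0,0,5],
  [0,0,5],
  [0,0,3],
  [0,0,2],
  [0,0,0],
  [0,0,0],
], twist=[0,0,0,0,0,0,0,0,0,0,0])

```text
time: 23.3
position: [0.614, 0.0217, 0.112]
tool_rot: [0.996, -0.086, 0.0, -0.0]
ft_force: [-0.0, -0.1, -1.0]
grip_width: 0.0185
```

```bash
python3 - <<'E'
from plan import *
plan([.613,.0207,.1037],-100)
E
```

```text
t 23.30 pos [0.614  0.0217 0.112 ] psi -99.85 tilt 0.01deg slide_tot(mm, tool axes now) [-0.8  1.2  8.3] dist 8.4 twist_tot 0.1462533894042366 grip 0.0185 F [-0.  -0.1 -1. ]
```

Call:
step_arm([
  [-0.7,0.9,1.5],
  [0,0,1.5],
  [0,0,1.5],
  [0,0,1],
  [0,0,1],
  [0,0,0],
], twist=[0,0,0,0,0,0])

```text
time: 23.8
position: [0.6129, 0.0209, 0.1052]
tool_rot: [0.996, -0.086, -0.0, -0.0]
ft_force: [-0.5, -0.3, -0.2]
grip_width: 0.0184
```

Call:
step_arm([
  [0,0,0.5],
  [0,0,0.4],
  [0,0,0],
], twist=[0,0,0])

```text
time: 24.05
position: [0.613, 0.0209, 0.1045]
tool_rot: [0.996, -0.086, -0.0, 0.0]
ft_force: [0.8, 0.6, -1.0]
grip_width: 0.0182
```

Call:
step_arm([
  [0,0,0.3],
  [0,0,0.3],
  [0,0,0],
], twist=[0,0,0])

```text
time: 24.3
position: [0.613, 0.0209, 0.1039]
tool_rot: [0.996, -0.086, -0.0, -0.0]
ft_force: [-0.0, -0.4, -1.2]
grip_width: 0.0185
```

Call:
step_arm([
  [0,0,0.4],
  [0,0,0.3],
  [0,0,0],
], twist=[0,0,0])

```text
time: 24.55
position: [0.6131, 0.0209, 0.1036]
tool_rot: [0.996, -0.086, 0.0, 0.0]
ft_force: [-0.7, -0.2, 1.9]
grip_width: 0.0183
```

Call:
step_arm([
  [0,0,0.2],
  [0,0,0.2],
  [0,0,0],
], twist=[0,0,0])

```text
time: 24.8
position: [0.6131, 0.0209, 0.1036]
tool_rot: [0.996, -0.086, 0.0, 0.0]
ft_force: [-1.4, 0.8, 4.8]
grip_width: 0.0183
```

Contact came at 0.1036 (predicted 0.1037). I'll release and rise.

Call:
step_arm([
  [0,0,-0.3],
  [0,0,0],
  [0,0,0],
  [0,0,0],
  [0,0,0],
  [0,0,0],
], twist=[0,0,0,0,0,0], jaw=40)

```text
time: 25.3
position: [0.6129, 0.0209, 0.1029]
tool_rot: [0.996, -0.086, -0.0, 0.0]
ft_force: [0.2, -0.0, -0.6]
grip_width: 0.0394
```

Call:
step_arm([
  [0,0,-4],
  [0,0,-10],
  [0,0,-20],
  [0,0,-25],
  [0,0,-25],
  [0,0,-20],
  [0,0,0],
], twist=[0,0,0,0,0,0,0])

```text
time: 25.88
position: [0.6162, 0.0206, 0.213]
tool_rot: [0.996, -0.086, 0.005, 0.0]
ft_force: [0.6, -0.1, 0.4]
grip_width: 0.0399
```

Call:
step_arm([
  [-15,5,0],
  [-30,10,0],
  [-35,15,0],
  [-35,15,0],
  [-35,15,0],
  [-20,8,0],
  [0,0,0],
  [0,0,0],
], twist=[0,0,0,0,0,0,0,0])

```text
time: 26.55
position: [0.433, -0.0171, 0.2074]
tool_rot: [0.996, -0.087, 0.0, -0.0]
ft_force: [0.8, -1.0, -0.1]
grip_width: 0.0402
```

```bash
python3 - <<'E'
from plan import *
for n,(u,v) in(("scene",(278,260)),("top",(293,195))):
    c=robot.camera(n); pickle.dump(c,open(f"{n}14.pkl","wb"))
    cv2.imwrite(f"pics/{n}14.png",cv2.resize(c["color"][v-75:v+75,u-90:u+90],None,fx=4,fy=4))
    K=cloud(c); k=(np.hypot(K[...,0]-.613,K[...,1]-.0207)<.013)&(K[...,2]>.094)&(K[...,2]<.115); print(n,"boss",k.sum(),K[k].mean(0).round(4))
plan([.613,.0207,.2],-100)
E
```

```text
scene boss 77 [0.6127 0.023  0.0989]
top boss 72 [0.6124 0.0204 0.0998]
t 26.65 pos [ 0.4354 -0.0173  0.2076] psi -99.87 tilt 0.15deg slide_tot(mm, tool axes now) [168.4 -67.9   8. ] dist 181.8 twist_tot 0.13093641977182813 grip 0.0400 F [ 0.9 -0.3 -0.1]
```

View pics/scene14.png

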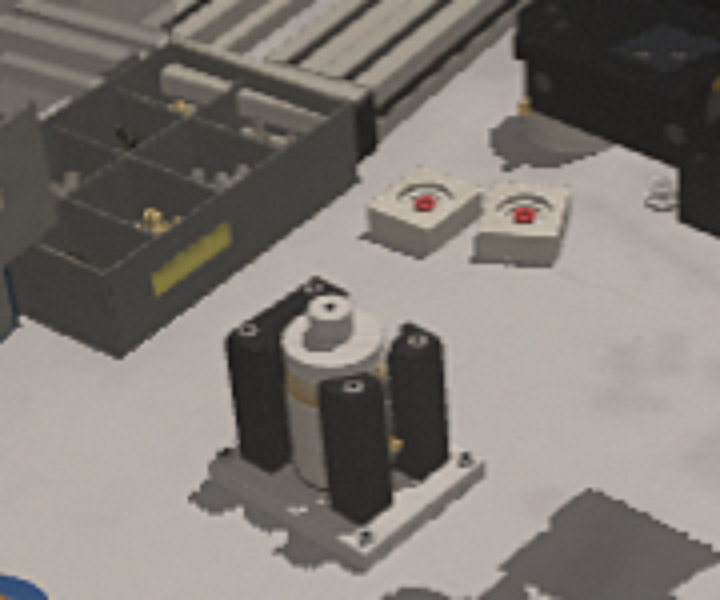

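View pics/top14.png

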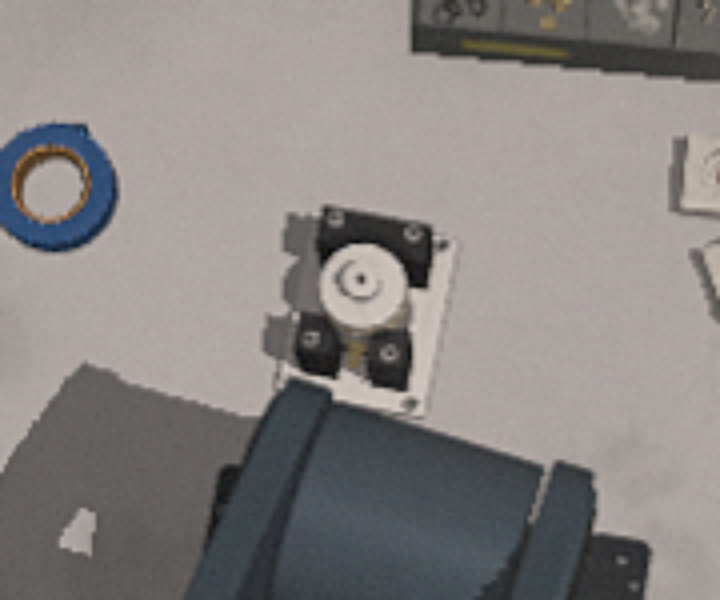

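The finished stack is square, with the disc on the ring at (365,285) in the top crop and the port in the slot at (355,350). In the same top camera the boss is at (0.6124, 0.0204) and the pocket centre at (0.6126, 0.0202). I'll hand it in.

```bash
python3 - <<'E'
from rig import robot
print(robot.hand_in())
E
```

```text
the job is handed in; nothing more can be done
None
```

The stack is built in the nest fixture and handed in at about 27 s of the 67 s allowed. The smaller chamber stands in the pocket with its port out through the slot, the clear ring lies on it, and the disc is on top, boss up. The hand-in gave no verdict.

- **Lowering:** each part went down in small steps to a light contact of 2.5 to 4.8 N. Contact came within about 0.1 mm of the predicted TCP height for all three (0.0448, 0.0829 and 0.1036 m).
- **Final pictures:** the top camera puts the boss within 0.5 mm of the pocket centre, at (0.6124, 0.0204) against (0.6126, 0.0202). The boss top reads about 0.099–0.100 m (expected 0.1007), the port is in the slot, and the gripper is clear of everything.
- **Disagreements:** the two cameras differed by 1–4 mm on the same points. On the final boss position, the scene camera reads y about 2.6 mm higher than the top camera. I used averages, and cross-checked each held part against the scene camera.
- **Not measured:** I judged levelness by eye in the pictures and from the seating heights.

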